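Dock a drilled blade-holder plate on its locating pins

TASK

On the docking bed beside the microtome, take the plate that has two holes by its red grip and slide it along the deck, without lifting it off, out over the well until both holes drop over the pair of brass pins straight ahead of it. Leave it lying flat and fully down on the floor of the well, and leave the blank plate with the black grip where it is.

Things in the scene. Friction and masses are not known exactly. Their poses are not given: they have to be found in the camera images.
- holed_plate: Loose aluminium plate, 110 (its x) x 120 (its y) x 6 mm, 0.3-0.65 kg, two through holes, 30 mm diameter, at x=0, y=-40 and +40. On its middle an upright red fin as grip: 60 mm along x, 14 wide along y, top 42 above the underside; pinch across y from above. Origin: centre of underside, z up. Starts flat on the deck, in the left or right lane, x within 12 degrees of the bed's x. Slides with a few newtons.
- blank_plate: Loose blank plate of the same size and metal, without holes and with a black fin of the same shape; it lies in the other lane of the deck and must stay there. Origin and axes as for the holed plate.
- bed: Fixed grey bed, 280 (its x) x 340 mm (y). Origin: centre of underside, on the bench; x points from deck to well, away from the robot within 15 degrees; z up. x=-140 to +5: dark steel deck, top at z=20. x=+5 to +140: white well, floor at z=12, open at sides and far end. Lanes along x at y=+85 (left) and y=-85 (right); plates start in them near x=-72.
- pin_row (a point): Middle of the row of pins, on the well floor: 65 mm along x from the bed's origin, axes as the bed. Fixed brass pins, 12 mm diameter, tapered tops, 7.5 mm tall (just under deck level) stand here at y=+45 and +125 (left lane's pair, middle +85) and y=-45 and -125 (right pair, middle -85). A plate with its holes over a pair clears the deck edge by 5 mm and drops 8 mm to the floor.
Not all that is in view belongs to the job. Leave any pink or purple look-alike of the holed_plate alone.

How it is judged (in metres and radians):
At the end, for the whole second after the job is handed in: The holed plate lies flat (2 degrees), at rest on the well floor (3 mm), its holes over one pair of pins: centre within 13 mm along the bed's x and y of the pair's middle, its x within 15 degrees of the bed's. The blank plate is within 20 mm of its start (x of holed_plate in the frame of bed between 0.052 and 0.078 m and (y of holed_plate in the frame of bed between 0.072 and 0.098 m or y of holed_plate in the frame of bed between -0.098 and -0.072 m) and z of holed_plate in the frame of bed below 0.015 m and angle between the z axis of holed_plate and the z axis of bed, either way round below 0.04 rad and angle between the x axis of holed_plate and the x axis of bed, either way round below 0.26 rad and linear speed of holed_plate below 0.01 m/s and distance of blank_plate from where it was at the start of the episode below 0.02 m); the robot touches nothing.
It fails at once if the holed plate is lifted off the bed (underside more than 12 mm above the deck) (z of holed_plate in the frame of bed above 0.032 m).
It fails at once if the blank plate is pushed more than 20 mm from its place (distance of blank_plate from where it was at the start of the episode above 0.02 m).
It also fails if it takes over 30 s, if anything falls off the work surface, if the arm or the gripper's body presses on something with over 40 N, if the wrist force passes 120 N, or if a joint passes its speed limit or range.

ROBOT

A 6-joint arm with a two-finger parallel gripper is mounted at the origin on the work surface. World frame = base frame: x ahead of the robot, y to its left, z up, the work surface at z = 0. Lengths are in mm, angles in rad, forces in N, time in s.
With the tool pointing down it reaches from about 275 to 750 mm from the base axis. Payload 10.2 kg.
Tool frame: the origin (TCP) lies at the very end of the fingers, on their centre line; the grasp point (between the pads) lies 19 mm behind it; z points along the fingers, y is the direction in which the jaws open and shut (so a half turn about z gives the same grasp; the last joint's range is limited). The gripper opens to 85 mm and grips with 20 to 120 N. Pads are 22 mm wide; open, the fingers measure 114 mm over their backs; the gripper's body (76 mm by 85 mm) begins 54 mm behind the grasp point. The pads swing forward as they close: fully open they stand 13 mm farther back than shut.
Start: joints at [-0.223, 0.313, 1.498, -0, 1.331, -0.223], TCP at [525.006, -0.013, 231.294] pointing down, gripper open.
Joint ranges: [-2.94, 2.94], [-0.97, 2.17], [0.19, 2.56], [-1.23, 4.37], [0.02, 3.11], [-2.88, 2.88]. Speed limits (rad/s): [2.39, 2.39, 3.01, 3.14, 3.14, 3.14].

INTERFACE

Orientations are given as a unit quaternion [w, x, y, z].
In Python, from rig import * gives the robot as it stands. The module is installed in compiled form; this text tells all that it offers.
- The arm moves only by the shell command python3 -m crank 'ROWS' [FORCE]. ROWS is a JSON object of lists of equal length, an entry for each row: "dp": the shift along the world's x, y, z in cm, a list of three; "delta_rot": the turn, a rotation vector about the world's x, y, z in degrees, a list of three; "claw": the closure in counts, from 0 (fully open) to 255 (shut). A call has 1 to 10 rows; each row shifts and turns the commanded pose from where the row before left it; what a row does not reach is not made up. A row lasts 1/10 s, in which the tool goes at most 50 mm and 8.59 degrees, less where a joint would pass 70% of its speed; a pose out of reach is approached as far as the arm can. A call is refused whole if a number of a shift passes 5 or a number of a turn 8.59, either way. A call with a gripper value outside its range is refused whole. The fingers move at their own pace and stop on an object; FORCE is the grip in N (left out, the last holds). Time passes only in rows, so rows that do not move let the fingers close. It gives the time, the measured TCP pose, the force and the opening at its end, in the units of the state.
- sense(): the state, without advancing time (a new reading comes with each control period).
- capture(name): name is "scene" or "side" or "wrist"; returns (picture, depth): 384x512x3 uint8, red, green, blue; 384x512 float32, mm along the optical axis (not along the pixel's ray), 0 where there is no reading.
- camera_model(name): a dict with "fx", "fy", "cx", "cy" (pixels), "cam_to_world" (4x4, takes a point from camera to world coordinates); the wrist camera has in their place "T_tool_cam" (4x4, takes a point from camera to tool coordinates, whose origin is the TCP and whose axes are the flange's). Camera axes: x right, y up, looking along -z (the intrinsics and any distortion apply to the point x, -y, -z); pixel columns grow to the right and rows downward; lengths in mm; the calibration is good to about 2 mm. A picture is of the moment at which its call begins: read the wrist's pose just before it. camera_model takes no time and is no camera call.
- finish_job(): hands the job in, once; it reports no verdict.
Trained networks look in the newest picture that a camera, given by its name, has taken for a name from the list of things; names that differ only in an ending like _2 or _b are one class to them, and where a whole thing is asked for, a point or a joint stands for the part that bears it (a point fixed in the world has none). Each returns a list of dicts, best first, with "p" (0 to 1); they miss things now and then, are a little off and sometimes report something else, mostly with a low value. They report only what shows in the picture. A call takes as long as a camera call. They do not tell look-alikes from the thing itself.
- boxes_of(camera, target): "centre" ([column, row] in pixels, amid what is visible of it).
- masks_of(camera, target): "region" (384x512 bool, what is visible of it) and "centre" ([column, row] in pixels, amid what is visible of it).
- pinpoint(camera, target): "centre" ([column, row] in pixels: a listed point, or the origin of a listed thing).
The state is a dict: "time_s": time; "joints": joint angles; "dq": joint speeds; "tau": joint torques, N m; "eef_pos": TCP position; "ee_rot": TCP orientation; "force": force on the tool from outside, world axes, zero at the start; "wrist_torque": the same for the moment, N m; "grip_width": opening from 0.0 (shut) to 1.0 (fully open).
Only numpy, scipy, OpenCV 4.12 (cv2) and the standard library are available. Lean on these libraries where they do the work, as an engineer would, in place of code of your own. Each camera call takes 0.05 s, during which the arm holds its last target.

## Working session

There is one attempt and no reset: what is moved stays moved. The work goes in short steps, Python scripts to look and compute and a shell command to move; the robot and the scene stay as the last step left them, time stands still between calls to the robot, and variables do not carry over. Pictures are saved under pics/ and viewed, and the job is handed in when it is done.

```bash
mkdir -p pics
python3 - <<'E'
from rig import *
import cv2,numpy as np
s=sense();print(s)
for n in ["scene","side"]:
    p,d=capture(n); np.savez(f"{n}0.npz",p=p,d=d,cm=np.array(camera_model(n),dtype=object))
    cv2.imwrite(f"pics/{n}0.png",p[:,:,::-1])
    print(n,camera_model(n))
    for t in ["holed_plate","blank_plate","bed","pin_row"]:
        print(t,[(np.round(r["centre"],1),round(r["p"],2)) for r in pinpoint(n,t)][:4])
E
```

```text
{'time_s': 0.0, 'joints': array([-2.23354759e-01,  3.13483984e-01,  1.49846652e+00,  1.29337097e-05,
        1.33101514e+00, -2.23411448e-01]), 'dq': array([ 9.91283700e-04, -1.13650909e-03,  9.14956230e-05,  5.46615989e-04,
       -1.17299472e-04,  1.49064793e-03]), 'tau': array([-5.78409599e-04, -4.12261176e+01, -2.59742296e+01, -3.58453699e-04,
        4.11797926e-03, -1.23038126e-05]), 'eef_pos': array([5.24729800e+02, 7.62496488e-02, 2.30706616e+02]), 'ee_rot': array([-5.84246468e-04,  7.07087661e-01,  7.07125568e-01, -3.60512686e-04]), 'force': array([ 0.85512908, -0.30072077, -0.25355485]), 'wrist_torque': array([-0.02443695,  0.01951759, -0.02028809]), 'grip_width': 1.0008241111070233}
scene {'fx': 458.3334339589606, 'fy': 458.3334339589606, 'cx': 254.32948906417818, 'cy': 185.47499299576737, 'cam_to_world': array([[-5.61947077e-01, -4.99288625e-01,  6.59489463e-01,
         1.05202308e+03],
       [ 8.27105612e-01, -3.28977273e-01,  4.55708525e-01,
         4.06193507e+02],
       [-1.05730379e-02,  8.01551510e-01,  5.97832241e-01,
         5.55459552e+02],
       [ 0.000000
[... 350 characters left out ...]
4541837, 'fy': 350.86107224541837, 'cx': 252.71607339596335, 'cy': 191.46177051890285, 'cam_to_world': array([[-9.94007411e-01,  8.26711186e-02, -7.15175061e-02,
         4.35029394e+02],
       [-1.08069041e-01, -6.44787290e-01,  7.56683839e-01,
         5.30497398e+02],
       [ 1.64423205e-02,  7.59878172e-01,  6.49857533e-01,
         5.01886081e+02],
       [ 0.00000000e+00,  0.00000000e+00,  0.00000000e+00,
         1.00000000e+00]])}
holed_plate [(array([332.7, 258. ]), 0.82), (array([329.5, 162.7]), 0.71), (array([243.8, 200. ]), 0.69), (array([216.2, 151. ]), 0.65)]
blank_plate [(array([230.7, 277.9]), 0.7)]
bed [(array([200.9, 235.7]), 0.63)]
pin_row [(array([165.3, 232.5]), 0.66)]
```

View pics/scene0.png

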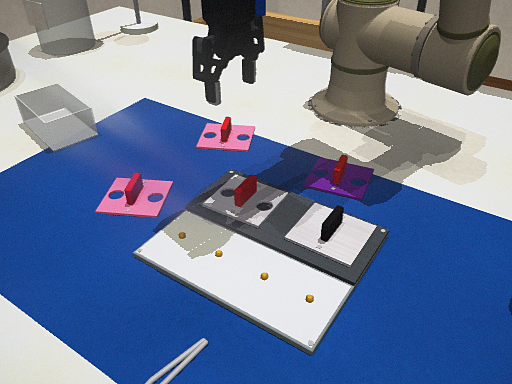

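View pics/side0.png

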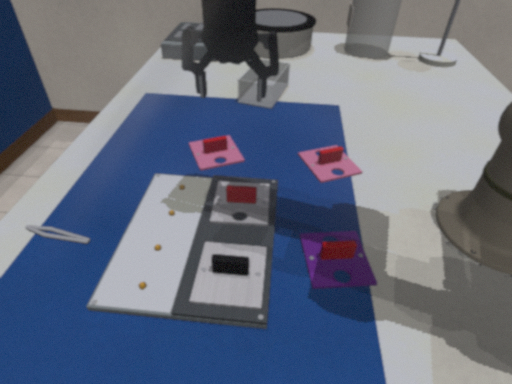

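The scene view has four red-finned plates: aluminium on the deck (249,199), pink (136,199), pink (226,138) and purple (340,179). Only the aluminium one on the bed fits, and it lies in the right lane. The black-finned blank is at (327,233). I'll confirm this in a crop and measure.

```bash
cat > h.py <<'E'
import numpy as np,cv2
def toz(cm,uv,z):
    uv=np.atleast_2d(uv).astype(float)
    r=np.c_[(uv[:,0]-cm["cx"])/cm["fx"],-(uv[:,1]-cm["cy"])/cm["fy"],-np.ones(len(uv))]
    T=cm["cam_to_world"]; w=r@T[:3,:3].T; o=T[:3,3]
    return o+w*((z-o[2])/w[:,2])[:,None]
def blobs(mask,amin=8):
    n,l,s,c=cv2.connectedComponentsWithStats(mask.astype(np.uint8))
    return [(c[i].round(1).tolist(),int(s[i,4])) for i in range(1,n) if s[i,4]>=amin]
E
python3 - <<'E'
from h import *
from rig import camera_model
for n in ["scene","side"]:
    f=np.load(n+"0.npz",allow_pickle=True);p=f["p"];cm=camera_model(n)
    hsv=cv2.cvtColor(p,cv2.COLOR_RGB2HSV)
    m=(hsv[...,0]>10)&(hsv[...,0]<30)&(hsv[...,1]>140)&(hsv[...,2]>80)
    print(n,"brass")
    for c,a in blobs(m):
        print(c,a,toz(cm,[c],17)[0].round(1))
    x0,x1,y0,y1=(120,400,155,360) if n=="scene" else (85,290,165,330)
    cr=cv2.resize(p[y0:y1,x0:x1,::-1],None,fx=2.8,fy=2.8,interpolation=cv2.INTER_CUBIC)
    cv2.imwrite(f"pics/{n}crop.png",cr)
E
```

```text
scene brass
[198.8, 21.3] 24 [-288.3 -766.2   17. ]
[487.4, 82.7] 10 [-292.3  267.7   17. ]
[181.5, 235.1] 33 [645.1 -28.6  17. ]
[218.4, 253.2] 34 [644.4  51.   17. ]
[264.0, 275.8] 41 [644.  140.2  17. ]
[309.1, 298.1] 46 [643.5 219.5  17. ]
side brass
[157.5, 247.0] 8 [640.5 139.1  17. ]
[142.4, 284.8] 14 [639.8 218.7  17. ]
```

View pics/scenecrop.png

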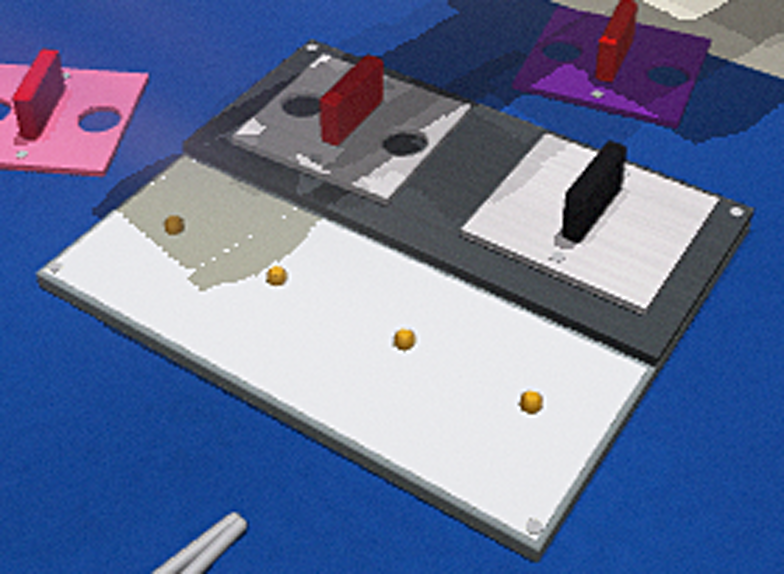

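View pics/sidecrop.png

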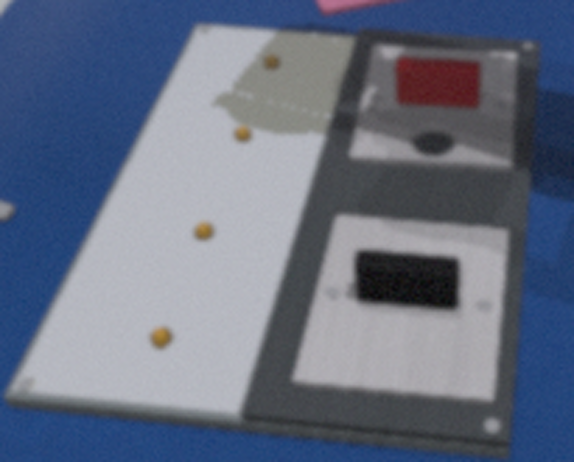

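Confirmed: the plate at crop (350,120) is aluminium, has two holes and a red fin, and sits on the deck. I'll fit the plate pose next.

Run:
```python
from h import *
from rig import camera_model
cm=camera_model("scene")
A=lambda l:np.array(l)/2.8*1.0+[120,155]
c=A([(312,53),(470,103),(388,202),(233,135)])
w=toz(cm,c,26);print("corners",w.round(1), "mean",w.mean(0).round(1))
print([np.linalg.norm(w[i]-w[(i+1)%4]).round(1) for i in range(4)])
h=toz(cm,A([(303,105),(405,144)]),25);print("holes",h.round(1),h.mean(0), np.linalg.norm(h[0]-h[1]))
d=h[1]-h[0];print("yaw holes",np.degrees(np.arctan2(-d[0],d[1])))
cs=camera_model("side");B=lambda l:np.array(l)/2.8+[85,165]
w=toz(cs,B([(378,47),(517,52),(513,168),(350,158)]),26);print("side corners",w.round(1),w.mean(0).round(1))
print([np.linalg.norm(w[i]-w[(i+1)%4]).round(1) for i in range(4)])
for n,cmx,(x0,x1,y0,y1) in [("scene",cm,(225,265,165,215)),("side",cs,(220,265,180,210))]:
    p=np.load(n+"0.npz",allow_pickle=True);d=p["d"];p=p["p"]
    hsv=cv2.cvtColor(p,cv2.COLOR_RGB2HSV)
    m=((hsv[...,0]<8)|(hsv[...,0]>172))&(hsv[...,1]>150)
    k=np.zeros_like(m);k[y0:y1,x0:x1]=1;m&=k
    v,u=np.nonzero(m&(d>0));D=d[v,u]
    P=np.c_[(u-cmx["cx"])/cmx["fx"]*D,-(v-cmx["cy"])/cmx["fy"]*D,-D]@cmx["cam_to_world"][:3,:3].T+cmx["cam_to_world"][:3,3]
    t=P[P[:,2]>56]; print(n,"fin",len(P),np.percentile(P,[2,98],axis=0).round(1).tolist())
    if len(t)>5:print("top",len(t),cv2.minAreaRect(t[:,:2].astype(np.float32)),np.median(t,axis=0).round(1))
```

```text
corners [[461.2 -57.4  26. ]
 [449.5  66.9  26. ]
 [563.2  76.2  26. ]
 [564.9 -45.3  26. ]] mean [509.7  10.1  26. ]
[np.float64(124.9), np.float64(114.0), np.float64(121.4), np.float64(104.4)]
holes [[512.6 -27.   25. ]
 [509.4  53.5  25. ]] [510.98212555  13.2132249   25.        ] 80.56085720509179
yaw holes 2.298258790117689
side corners [[560.7 -46.5  26. ]
 [454.2 -54.1  26. ]
 [448.   69.1  26. ]
 [558.2  73.4  26. ]] [505.3  10.5  26. ]
[np.float64(106.8), np.float64(123.4), np.float64(110.2), np.float64(119.9)]
scene fin 439 [[480.7, 5.6, 28.6], [538.1, 18.3, 61.7]]
top 166 ((508.1854248046875, 10.598602294921875), (60.389137268066406, 14.316617965698242), 3.158208131790161) [511.2  12.4  60.1]
side fin 356 [[481.3, 9.7, 33.7], [532.3, 17.9, 63.5]]
top 123 ((507.74688720703125, 13.067558288574219), (52.708351135253906, 9.683581352233887), 2.625729560852051) [505.6  14.7  61.7]
```

Plate centre is about (509, 12) with yaw about 3°. The right pin pair is about (643.5, 11) and the bed yaw about 0.3°. I'll turn the tool −87° so the jaws close across the fin, move above it, then check.

```bash
python3 -m crank '{"dp":[[-0.3,0.2,-1],[-0.3,0.2,-1],[-0.2,0.2,-1],[-0.2,0.2,-1],[-0.2,0.2,-1],[-0.2,0.1,-1],[-0.2,0.1,-1],[0,0,-0.5],[0,0,-0.5],[0,0,0]],"delta_rot":[[0,0,-8.5],[0,0,-8.5],[0,0,-8.5],[0,0,-8.5],[0,0,-8.5],[0,0,-8.5],[0,0,-8.5],[0,0,-8.5],[0,0,-8.5],[0,0,-8.5]],"claw":[0,0,0,0,0,0,0,0,0,0]}' 60
python3 -m crank '{"dp":[[0,0,0],[0,0,0]],"delta_rot":[[0,0,-2],[0,0,0]],"claw":[0,0]}'
python3 - <<'E'
from h import *
from rig import *
from scipy.spatial.transform import Rotation as R
s=sense();p,d=capture("wrist");cm=camera_model("wrist")
q=s["ee_rot"];Rt=R.from_quat([q[1],q[2],q[3],q[0]]).as_matrix()
print(s["eef_pos"].round(1),"tool y",Rt[:,1].round(3))
T=np.eye(4);T[:3,:3]=Rt;T[:3,3]=s["eef_pos"]
c=dict(cm);c["cam_to_world"]=T@cm["T_tool_cam"];np.savez("w1.npz",p=p,d=d,c=c)
print({k:v for k,v in cm.items() if k not in("T_tool_cam",)})
for t in ["holed_plate","pin_row","blank_plate"]:
  for r in pinpoint("wrist",t): print(t,np.round(r["centre"],1),round(r["p"],2),toz(c,[r["centre"]],20)[0].round(1))
hsv=cv2.cvtColor(p,cv2.COLOR_RGB2HSV)
m=(hsv[...,0]>10)&(hsv[...,0]<30)&(hsv[...,1]>140)&(hsv[...,2]>60)
for b,a in blobs(m): print("brass",b,a,toz(c,[b],17)[0].round(1))
cv2.imwrite("pics/w1.png",p[:,:,::-1])
E
```

```text
time_s: 1.5
eef_pos: [508.7, 12.0, 150.7]
ee_rot: [-0.0, 0.999, 0.041, -0.001]
force: [-0.2, 0.2, -1.2]
grip_width: 0.998
time_s: 1.7
eef_pos: [509.0, 12.0, 151.3]
ee_rot: [-0.0, 1.0, 0.026, 0.0]
force: [-0.4, -0.2, -1.2]
grip_width: 1.001
[509.   12.  151.3] tool y [ 0.052 -0.999 -0.   ]
{'fx': 342.95670488424025, 'fy': 342.95670488424025, 'cx': 251.76544390947953, 'cy': 195.35262602858887}
holed_plate [255.9 185.4] 0.9 [507.    8.5  20. ]
holed_plate [511.   80.9] 0.8 [ 599.6 -180.3   20. ]
holed_plate [148.9 345.4] 0.8 [338.1 104.3  20. ]
blank_plate [ 42.8 181.1] 0.71 [501.5 185.5  20. ]
brass [88.3, 1.5] 52 [637.3 136.4  17. ]
brass [213.2, 6.0] 72 [639.1  46.7  17. ]
brass [320.7, 8.9] 95 [641.3 -30.9  17. ]
```

View pics/w1.png

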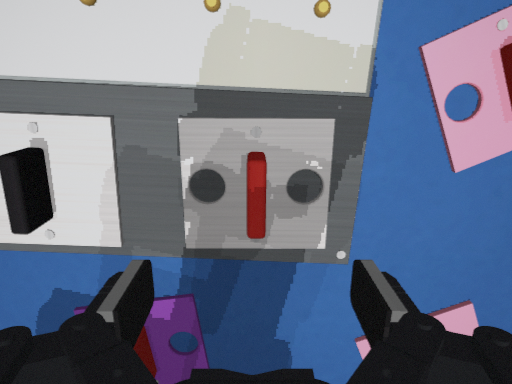

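The wrist view shows the red fin at (256,195) lined up between the fingers, holes at (207,186) and (305,185), and the blank's black fin at the left at (27,190).

Run:
```python
from h import *
c=np.load("w1.npz",allow_pickle=True)["c"].item()
print(toz(c,[(207,186),(305,185)],25).round(1), toz(c,[(207,186),(305,185)],25).mean(0).round(1))
print(toz(c,[(179,118),(334,118),(328,248),(184,249)],26).round(1))
w=toz(c,[(256,195)],26)
# fin top ends z=62 
print("fin top",toz(c,[(257,155),(257,238)],62).round(1))
```

```text
[[505.9  48.6  25. ]
 [510.9 -31.5  25. ]] [508.4   8.6  25. ]
[[559.5  70.6  26. ]
 [565.7 -48.1  26. ]
 [455.6 -56.9  26. ]
 [448.1  67.8  26. ]]
fin top [[541.1  10.1  62. ]
 [478.7   6.6  62. ]]
```

Wrist and scene agree on the shift still needed: about +134 mm in x and −1 mm in y. I'll lower to TCP z about 34 and close.

```bash
python3 -m crank '{"dp":[[0,-0.15,-2],[0,0,-2],[0,0,-2],[0,0,-2],[0,0,-1.5],[0,0,-1.3],[0,0,-0.9],[0,0,0]],"delta_rot":[[0,0,0],[0,0,0],[0,0,0],[0,0,0],[0,0,0],[0,0,0],[0,0,0],[0,0,0]],"claw":[0,0,0,0,0,0,0,0]}' 50
python3 -m crank '{"dp":[[0,0,0],[0,0,0],[0,0,0],[0,0,0],[0,0,0],[0,0,0],[0,0,0],[0,0,0]],"delta_rot":[[0,0,0],[0,0,0],[0,0,0],[0,0,0],[0,0,0],[0,0,0],[0,0,0],[0,0,0]],"claw":[120,160,200,255,255,255,255,255]}' 50
```

```text
time_s: 2.7
eef_pos: [508.6, 10.5, 33.5]
ee_rot: [-0.0, 1.0, 0.026, -0.001]
force: [0.2, -1.2, 0.2]
grip_width: 1.003
time_s: 3.5
eef_pos: [509.3, 10.3, 34.7]
ee_rot: [0.0, 1.0, 0.026, 0.0]
force: [-1.5, -0.3, 5.7]
grip_width: 0.157
```

Gripped (13.3 mm, matches the 14 mm fin). First part of the slide, taking off the slight downward press.

```bash
python3 -m crank '{"dp":[[0.5,0,0.05],[1,0,0.05],[1.2,0,0],[1.2,0,0],[1.1,0,0],[0.5,0,0],[0,0,0]],"delta_rot":[[0,0,-0.5],[0,0,-0.5],[0,0,-0.5],[0,0,-0.5],[0,0,-0.5],[0,0,0],[0,0,0]],"claw":[255,255,255,255,255,255,255]}'
python3 - <<'E'
from h import *
from rig import *
p,d=capture("side");cv2.imwrite("pics/s2.png",cv2.resize(p[165:330,85:290,::-1],None,fx=2.8,fy=2.8))
print(sense()["force"],sense()["eef_pos"])
E
```

```text
time_s: 4.2
eef_pos: [564.0, 10.6, 34.8]
ee_rot: [-0.0, 1.0, 0.005, -0.0]
force: [1.5, -0.2, -2.0]
grip_width: 0.152
[ 0.41485852  0.1786328  -3.27184364] [563.67213679  10.59414636  34.78648005]
```

View pics/s2.png

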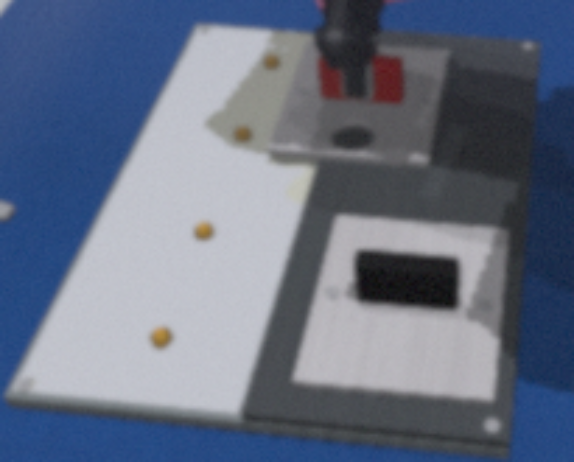

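The plate follows flat, with its leading edge over the well at crop (285,120). Sliding the remaining 79 mm.

```bash
python3 -m crank '{"dp":[[0.7,-0.05,0],[1.2,-0.05,0],[1.2,0,0],[1.2,0,0],[1.2,0,0],[1.2,0,0],[0.8,0,0],[0.4,0,0],[0,0,0]],"delta_rot":[[0,0,0],[0,0,0],[0,0,0],[0,0,0],[0,0,0],[0,0,0],[0,0,0],[0,0,0],[0,0,0]],"claw":[255,255,255,255,255,255,255,255,255]}'
python3 - <<'E'
from h import *
from rig import *
p,d=capture("side");cv2.imwrite("pics/s3.png",cv2.resize(p[165:330,85:290,::-1],None,fx=2.8,fy=2.8))
p,d=capture("scene");cv2.imwrite("pics/c3.png",cv2.resize(p[155:360,120:400,::-1],None,fx=2.8,fy=2.8))
print(sense()["force"],sense()["eef_pos"])
E
```

```text
time_s: 5.15
eef_pos: [643.0, 9.5, 35.0]
ee_rot: [-0.0, 1.0, 0.004, -0.0]
force: [0.1, -0.3, -3.7]
grip_width: 0.151
[-0.55146536  0.19161956 -3.80646645] [642.59300507   9.52773475  35.14762769]
```

View pics/s3.png

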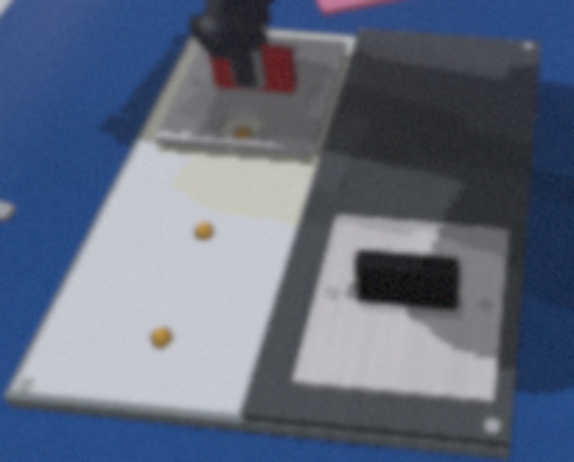

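View pics/c3.png

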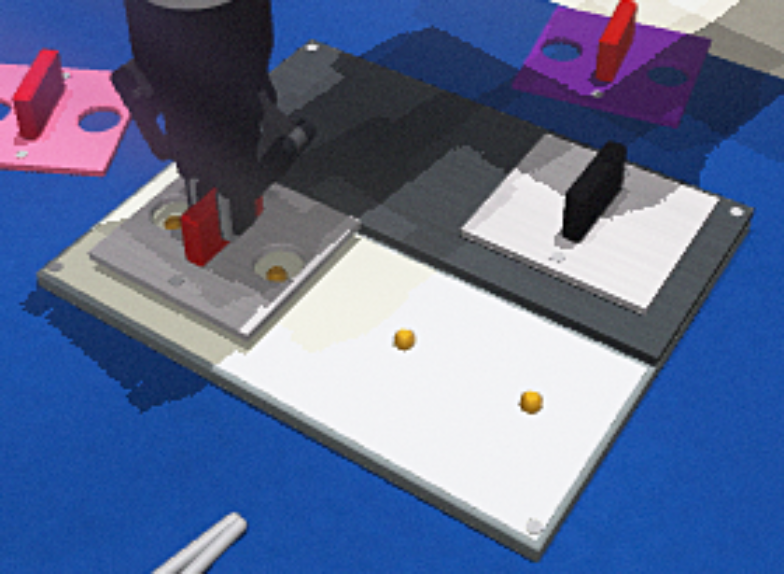

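Both pins show inside their holes: scene crop pins (174,223) and (277,274), hole rims around (174,216) and (277,265). The wrist carries the plate's full weight of about 3.8 N. I'll check the offset numerically before lowering.

Run:
```python
from h import *
from rig import *
cm=camera_model("scene");A=lambda l:np.array(l)/2.8+[120,155]
print("holes",toz(cm,A([(174,216),(277,265)]),26).round(1))
print("pins",toz(cm,A([(174,223),(277,274)]),17).round(1))
print("corners",toz(cm,A([(91,255),(246,335),(358,222)]),26).round(1))
cv2.imwrite("pics/z3.png",cv2.resize(cv2.imread("pics/c3.png")[160:350,80:370],None,fx=2.6,fy=2.6,interpolation=cv2.INTER_CUBIC))
```

```text
holes [[645.7 -25.4  26. ]
 [644.3  52.7  26. ]]
pins [[643.6 -28.5  17. ]
 [643.3  51.2  17. ]]
corners [[698.3 -43.6  26. ]
 [696.5  71.7  26. ]
 [588.2  71.1  26. ]]
```

View pics/z3.png

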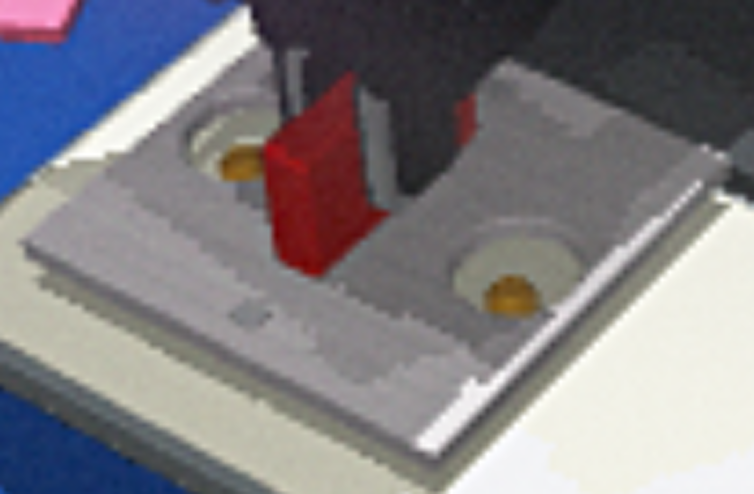

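Holes are centred on the pins to within about 2 mm. Lowering 8 mm.

```bash
python3 -m crank '{"dp":[[0,0,-0.2],[0,0,-0.2],[0,0,-0.2],[0,0,-0.2],[0,0,-0.05],[0,0,0],[0,0,0]],"delta_rot":[[0,0,0],[0,0,0],[0,0,0],[0,0,0],[0,0,0],[0,0,0],[0,0,0]],"claw":[255,255,255,255,255,255,255]}'
```

```text
time_s: 5.95
eef_pos: [643.0, 9.5, 26.8]
ee_rot: [0.0, 1.0, 0.004, 0.0]
force: [-0.7, 1.3, -1.9]
grip_width: 0.155
```

The weight is partly carried by the floor now. Release, and look before going up.

```bash
python3 -m crank '{"dp":[[0,0,0],[0,0,0],[0,0,0],[0,0,0],[0,0,0],[0,0,0]],"delta_rot":[[0,0,0],[0,0,0],[0,0,0],[0,0,0],[0,0,0],[0,0,0]],"claw":[200,160,120,100,100,100]}'
python3 -m crank '{"dp":[[0,0,1],[0,0,2],[0,0,3],[0,0,3],[-1,0,3],[-3,0,2],[-4,0,1],[0,0,0]],"delta_rot":[[0,0,0],[0,0,0],[0,0,0],[0,0,0],[0,0,0],[0,0,0],[0,0,0],[0,0,0]],"claw":[100,100,100,100,100,100,100,100]}'
python3 - <<'E'
from h import *
from rig import *
p,d=capture("scene");cv2.imwrite("pics/c4.png",cv2.resize(p[155:360,120:400,::-1],None,fx=2.8,fy=2.8))
np.savez("c4.npz",p=p,d=d)
p,d=capture("side");cv2.imwrite("pics/s4.png",cv2.resize(p[165:330,85:290,::-1],None,fx=2.8,fy=2.8))
print(sense()["force"],sense()["eef_pos"])
E
```

```text
time_s: 6.55
eef_pos: [643.0, 9.5, 26.8]
ee_rot: [-0.0, 1.0, 0.004, 0.0]
force: [-0.6, -0.2, 0.2]
grip_width: 0.611
time_s: 7.35
eef_pos: [559.9, 10.0, 178.8]
ee_rot: [0.0, 1.0, 0.004, 0.0]
force: [-0.1, 0.4, 0.5]
grip_width: 0.606
[0.02120859 0.88329625 0.79239599] [563.08366878   9.45421483 178.08382324]
```

View pics/c4.png

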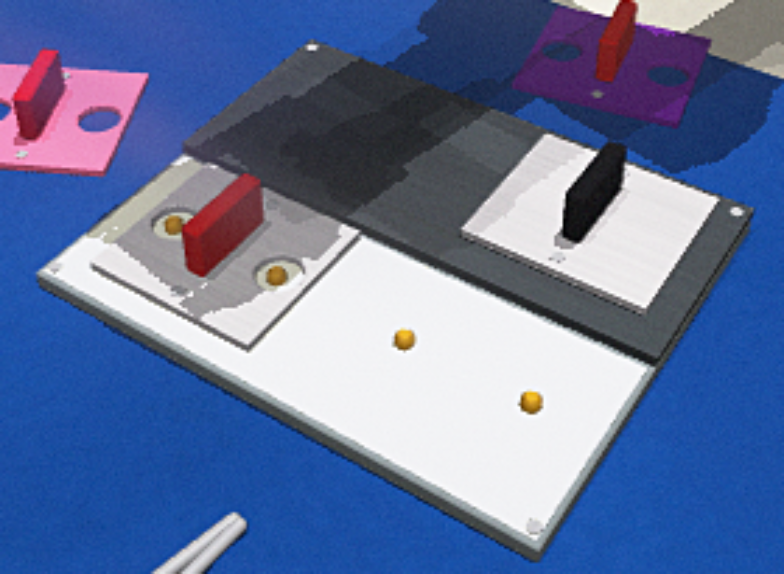

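View pics/s4.png

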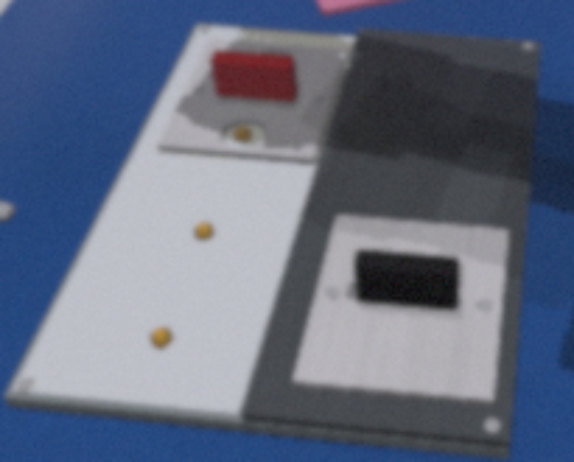

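The plate looks flat with the pins centred in both holes, at (173,225) and (277,274), and the blank looks unmoved. I'll check height and tilt by depth.

Run:
```python
from h import *
from rig import *
cm=camera_model("scene");d=np.load("c4.npz")["d"]
A=lambda l:(np.array(l)/2.8+[120,155])
def pts(poly):
    m=np.zeros(d.shape,np.uint8);cv2.fillPoly(m,[A(poly).round().astype(int)],1)
    v,u=np.nonzero(m&(d>0));D=d[v,u]
    return np.c_[(u-cm["cx"])/cm["fx"]*D,-(v-cm["cy"])/cm["fy"]*D,-D]@cm["cam_to_world"][:3,:3].T+cm["cam_to_world"][:3,3]
W=pts([(380,270),(620,375),(530,500),(310,380)])
f=lambda P:np.linalg.lstsq(np.c_[P[:,:2]-P[:,:2].mean(0),np.ones(len(P))],P[:,2],rcond=None)[0]
print("well",f(W))
P=np.vstack([pts([(275,210),(350,235),(315,270),(300,250),(265,245)]),pts([(110,265),(145,250),(180,275),(240,285),(280,300),(245,340)])])
print("plate",len(P),f(P),np.percentile(P[:,2],[5,50,95]))
print("deck z",np.median(pts([(400,190),(450,150),(465,160),(430,210)])[:,2]))
```

```text
well [-1.05976191e-04  2.14385104e-03  1.11692460e+01]
plate 1078 [1.05908130e-03 1.78149413e-03 1.66046211e+01] [15.18142349 16.58833082 18.12381643]
deck z 18.698554754741167
```

Plate top is 5.4 mm above the well floor, against the 6 mm plate thickness, and the tilt is below 0.1°. It is fully down, so I'll hand the job in.

```bash
python3 -c "
from rig import *
print(finish_job())"
```

```text
the job is handed in; nothing more can be done
None
```

I gripped the aluminium two-hole plate by its red fin in the right lane. I slid it about 134 mm along the deck, turning it about 2.5° to line up with the bed, lowered it 8 mm over the right pair of pins and let go. The job was handed in shortly after 7.4 s on the robot's clock; `finish_job()` gave no verdict.

**Last checks, after letting go:**
- **Position:** both pins show centred in their holes. Just before lowering, holes and pins matched to about 2–3 mm.
- **Lying flat:** depth puts the plate's top 5.4 mm above the well floor, against its 6 mm thickness. Its tilt is about 0.1° or less, so it is fully down.
- **Blank plate:** it looks unmoved in both camera views. I did not measure its position.
- **Robot:** the gripper is clear of everything.

**Disagreement:** the cameras differed by 3–4 mm in absolute position, so I went by the distance between plate and pins. On that distance the scene and wrist cameras agreed to about 3 mm.

While moving out over the well, the wrist carried the plate's weight of about 3.8 N. The plate may therefore have been just off deck level there, but the tool never rose more than about 0.5 mm.

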